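# Set up the bench colour rack from the carrier

## Task

The conservator's four colour jars have come to the bench in the dark carrier. Move all four into the empty wooden rack, one to each compartment and in the same left-to-right order as they stood in the carrier, setting each down upright on the rack's floor before letting go. Do not drop or knock over any jar, or push the brass weight or the brush pot out of place.

Things in the scene. Friction and masses are not known exactly. Their poses are not given: they have to be found in the camera images.
- red_jar (a point): the red colour jar: closed, straight-sided, 44 mm in diameter, 84 mm tall, about 0.14 kg; red wall, white cap (top 22 mm, same 44 mm diameter, room to grasp across it from the rack's two long sides) with a red disc on top. Point: the jar's centre, 42 mm above its underside; z axis up the jar. Starts upright in the middle of a carrier compartment, underside 6 mm above the bench.
- yellow_jar (a point): the yellow colour jar: closed, straight-sided, 44 mm in diameter, 84 mm tall, about 0.14 kg; yellow wall, white cap (top 22 mm, same 44 mm diameter, room to grasp across it from the rack's two long sides) with a yellow disc on top. Point: the jar's centre, 42 mm above its underside; z axis up the jar. Starts upright in the middle of a carrier compartment, underside 6 mm above the bench.
- blue_jar (a point): the blue colour jar: closed, straight-sided, 44 mm in diameter, 84 mm tall, about 0.14 kg; blue wall, white cap (top 22 mm, same 44 mm diameter, room to grasp across it from the rack's two long sides) with a blue disc on top. Point: the jar's centre, 42 mm above its underside; z axis up the jar. Starts upright in the middle of a carrier compartment, underside 6 mm above the bench.
- green_jar (a point): the green colour jar: closed, straight-sided, 44 mm in diameter, 84 mm tall, about 0.14 kg; green wall, white cap (top 22 mm, same 44 mm diameter, room to grasp across it from the rack's two long sides) with a green disc on top. Point: the jar's centre, 42 mm above its underside; z axis up the jar. Starts upright in the middle of a carrier compartment, underside 6 mm above the bench.
- carrier: the dark grey plastic carrier that holds the jars: fixed, 74 mm (x) by 278 mm (y), with a row of four 62 x 62 mm compartments along y, centred at y = -102, -34, 34, 102 mm, x = 0; floor 6 mm and wall tops 38 mm above the bench. Origin: centre of its underside; x points away from the robot, y to the robot's left, within 7 degrees. Lips of 12 mm at its ends.
- bench_rack: the light wooden bench rack, empty at the start, beside the carrier (left or right of it): fixed, 74 mm (x) by 278 mm (y), with a row of four 62 x 62 mm compartments along y, centred at y = -102, -34, 34, 102 mm, x = 0; floor 6 mm and wall tops 38 mm above the bench. Origin: centre of its underside; x points away from the robot, y to the robot's left, within 7 degrees.
- brass_weight (a point): a loose brass paper weight with a knob, 40 mm in diameter and 47 mm tall, standing between the two racks; the point is its centre, half-way up, 23.5 mm above the bench; z up. Leave it where it is.
- pot (a point): a loose white ceramic brush pot, 66 mm in diameter and 85 mm tall, with brushes standing out of it to 195 mm above the bench, on the side of the racks away from the robot; the point is the pot's centre, 42.5 mm above the bench; z up. Leave it where it is.

How it is judged:
By the outcome, as a careful person would: the job done as asked, in the order asked, and still so for the second after the job is handed in, with the robot touching nothing.
It also fails if it takes over 102 s, if anything falls off the work surface, if the arm or the gripper's body presses on something with over 40 N, if the wrist force passes 120 N, or if a joint passes its speed limit or range.

## Robot

A 6-joint arm with a two-finger parallel gripper is mounted at the origin on the work surface. World frame = base frame: x ahead of the robot, y to its left, z up, the work surface at z = 0. Lengths are in mm, angles in rad, forces in N, time in s.
With the tool pointing down it reaches from about 375 to 925 mm from the base axis. Payload 5.7 kg.
Tool frame: the origin (TCP) lies on the centre line of the jaws, within the pads' length; the fingertips stand 25 mm ahead of it and the grasp point (between the pads) lies 6 mm ahead of it; x points along the fingers, y is the direction in which the jaws open and shut, and the axes are right-handed (so a half turn about x gives the same grasp; the last joint's range is limited). The gripper opens to 88 mm and grips with 3 to 60 N. Pads are 20 mm wide; open, the fingers measure 115 mm over their backs; the gripper's body (75 mm by 178 mm) begins 61 mm behind the grasp point.
Start: joints at [-1.361, 0.359, 1.51, -0, 1.272, -0.115], TCP at [191.456, -568.601, 221.623] pointing down, gripper open.
Joint ranges: [-2.97, 2.97], [-1.01, 2.36], [0.21, 2.38], [-0.96, 4.11], [0.2, 2.71], [-2.98, 2.98]. Speed limits (rad/s): [2.39, 2.39, 3.14, 3.14, 3.14, 3.14].

## Interface

Orientations are given as a unit quaternion [x, y, z, w].
In Python, from plant import sense, cams, r gives the robot as it stands. The module is installed in compiled form; this text tells all that it offers.
- The arm moves only by the shell command python3 -m jog 'ROWS' [OPENING] [FORCE]. ROWS is JSON, one flat list of numbers, 4 for each row, row after row: the shift along the world's x, y, z in m, then the turn about the world's z in degrees. In form: [x, y, z, spin, x, y, z, spin, ...]. A call has 1 to 12 rows; each row is the pose to reach, as a shift and turn from the pose commanded when the call began; what a row does not reach only later rows make up. A row lasts 1/10 s, in which the tool goes at most 50 mm and 8.59 degrees, less where a joint would pass 70% of its speed; a pose out of reach is approached as far as the arm can. A call with a gripper value outside its range is refused whole. OPENING is the closure, from 0 (fully open) to 1 (shut), set as the call begins (- or left out, the last holds). The fingers move at their own pace and stop on an object; FORCE is the grip in N (left out, the last holds). Time passes only in rows, so rows that repeat a pose let the fingers close. It gives the time, the measured TCP pose, the force and the opening at its end, in the units of the state.
- sense(): the state, without advancing time (a new reading comes with each control period).
- cams.grab_frame(name): name is "scene" or "top" or "wrist"; returns a dict with "frame" (400x640x3 uint8, red, green, blue), "z_map" (400x640 float32, mm along the optical axis (not along the pixel's ray), 0 where there is no reading), "fx", "fy", "cx", "cy" (pixels), "T" (4x4, takes a point from camera to world coordinates). Camera axes: x right, y down, z forward; pixel columns grow to the right and rows downward; lengths in mm; the calibration is good to about 2 mm. A picture is of the moment at which its call begins.
- r.job_done(): hands the job in, once; it reports no verdict.
Trained networks look in a picture, given as the dict that the camera call returned (one of the last four; its "shot" number tells which), for a name from the list of things; names that differ only in an ending like _2 or _b are one class to them, and where a whole thing is asked for, a point or a joint stands for the part that bears it (a point fixed in the world has none). Each returns a list of dicts, best first, with "score" (0 to 1); they miss things now and then, are a little off and sometimes report something else, mostly with a low value. They report only what shows in the picture. A call takes as long as a camera call.
- cams.look_for(target, picture): "point" ([row, column] in pixels, amid what is visible of it).
The state is a dict: "time_s": time; "q": joint angles; "joint_vel": joint speeds; "effort": joint torques, N m; "tcp_pos": TCP position; "orientation": TCP orientation; "wrist_force": force on the tool from outside, world axes, zero at the start; "moment": the same for the moment, N m; "gripper_width": opening from 0.0 (shut) to 1.0 (fully open).
Only numpy, scipy, OpenCV 4.12 (cv2) and the standard library are available. Lean on these libraries where they do the work, as an engineer would, in place of code of your own. Each camera call takes 0.05 s, during which the arm holds its last target.

## Working session

There is one attempt and no reset: what is moved stays moved. The work goes in short steps, Python scripts to look and compute and a shell command to move; the robot and the scene stay as the last step left them, time stands still between calls to the robot, and variables do not carry over. Pictures are saved under pics/ and viewed, and the job is handed in when it is done.

```bash
mkdir -p pics; ls
python3 - <<'E'
from plant import sense, cams, r
import cv2
s=sense();print({k:s[k] for k in('time_s','tcp_pos','orientation','gripper_width')})
for n in("top","scene"):
    p=cams.grab_frame(n);cv2.imwrite(f"pics/{n}0.png",p["frame"][:,:,::-1])
    print(n,p["fx"],p["cx"],p["cy"],p["T"])
    for t in("red_jar","yellow_jar","blue_jar","green_jar","carrier","bench_rack","brass_weight","pot"):
        print(t,[(d["score"],d["point"]) for d in cams.look_for(t,p)[:2]])
print(sense()['time_s'])
E
```

```text
pics
{'time_s': 0.0, 'tcp_pos': array([ 191.31087646, -567.94870918,  220.83146119]), 'orientation': array([-0.69775621, -0.11499451,  0.69784023, -0.11371696]), 'gripper_width': 1.0022038465536856}
top 382.59086121222913 322.0445671821615 198.50760398094235 [[-1.01602264e-01 -9.74441934e-01  2.00349438e-01  4.14852172e+02]
 [-9.94819306e-01  1.00207303e-01 -1.71185692e-02  7.39583432e+00]
 [-3.39542524e-03 -2.01050774e-01 -9.79574937e-01  1.06140930e+03]
 [ 0.00000000e+00  0.00000000e+00  0.00000000e+00  1.00000000e+00]]
red_jar [(0.71, [220.2, 411.8])]
yellow_jar [(0.76, [218.2, 432.5])]
blue_jar [(0.63, [218.8, 384.0]), (0.25, [221.4, 390.7])]
green_jar [(0.8, [219.4, 356.0])]
carrier [(0.57, [225.0, 391.2])]
bench_rack [(0.68, [237.8, 240.3])]
brass_weight [(0.49, [238.1, 318.2])]
pot [(0.89, [147.0, 341.8]), (0.57, [239.0, 322.5])]
scene 480.0881222576173 321.9254988182033 207.9564413279567 [[-8.57886694e-01  4.14330963e-01 -3.03908330e-01  9.41488639e+02]
 [ 5.13829767e-01  6.95266698e-01 -5.02576550e-01  5.33619292e+02]
 [ 3.06431502e-03 -5.87310882e-01 -8.09355631e-01  9.35092961e+02]
 [ 0.00000000e+00  0.00000000e+00  0.00000000e+00  1.00000000e+00]]
red_jar [(0.59, [136.3, 300.5])]
yellow_jar [(0.96, [119.2, 288.3])]
blue_jar []
green_jar [(0.86, [174.7, 324.7])]
carrier [(0.67, [173.7, 308.2])]
bench_rack []
brass_weight [(0.79, [205.1, 360.2])]
pot [(0.7, [211.5, 251.8])]
0.9
```

View pics/top0.png

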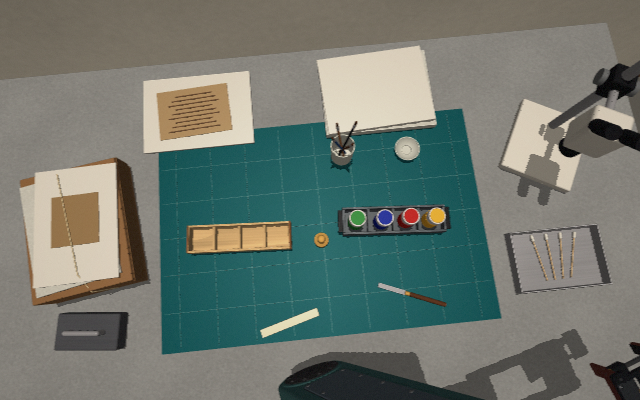

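View pics/scene0.png

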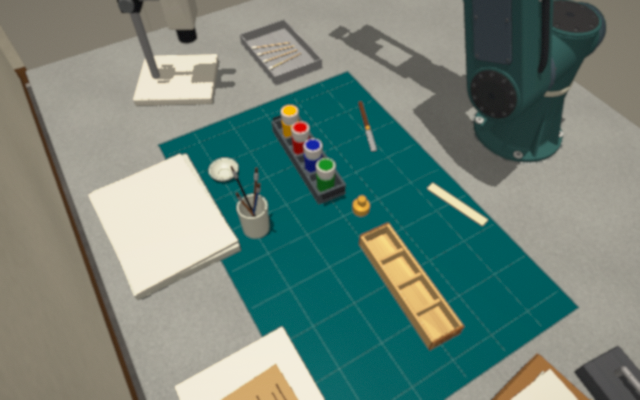

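The top view shows the rack at left (about cols 187–291, rows 222–253) and the weight at (321,240). The carrier holds green, blue, red, yellow from left to right (cols 357, 385, 410, 434, row ~217), and the pot is at (342,150). The scene view shows the same order. Next I'll measure.

```bash
cat > h.py <<'E'
import numpy as np,cv2
from plant import sense,cams,r
def cloud(p):
    z=p["z_map"].astype(float);v,u=np.mgrid[:400,:640]
    c=np.stack([(u-p["cx"])/p["fx"]*z,(v-p["cy"])/p["fy"]*z,z],-1)
    w=c@p["T"][:3,:3].T+p["T"][:3,3]; w[z<=0]=np.nan
    return w
def proj(p,P):
    T=np.linalg.inv(p["T"]);c=T[:3,:3]@np.array(P)+T[:3,3]
    return np.array([p["fx"]*c[0]/c[2]+p["cx"],p["fy"]*c[1]/c[2]+p["cy"]])
def ray(p,uv):
    d=p["T"][:3,:3]@np.array([(uv[0]-p["cx"])/p["fx"],(uv[1]-p["cy"])/p["fy"],1.]);return p["T"][:3,3],d/np.linalg.norm(d)
def tri(rs):
    A=sum(np.eye(3)-np.outer(d,d) for o,d in rs);b=sum((np.eye(3)-np.outer(d,d))@o for o,d in rs)
    x=np.linalg.solve(A,b);return x,max(np.linalg.norm((np.eye(3)-np.outer(d,d))@(x-o)) for o,d in rs)
HUE={'green':(45,85),'blue':(105,135),'red':(172,8),'yellow':(16,32)}
def discs(p,xy=None,zr=(80,105)):
    """pixel centres of colour discs at jar-top height"""
    w=cloud(p);hsv=cv2.cvtColor(p["frame"],cv2.COLOR_RGB2HSV);h=hsv[...,0]
    out={}
    for k,(a,b) in HUE.items():
        m=((h>=a)&(h<=b)) if a<b else ((h>=a)|(h<=b))
        m&=(hsv[...,1]>110)&(hsv[...,2]>60)&(w[...,2]>zr[0])&(w[...,2]<zr[1])
        n,l,st,c=cv2.connectedComponentsWithStats(m.astype(np.uint8))
        if n<2: continue
        i=1+np.argmax(st[1:,4]);out[k]=(c[i],st[i,4],np.nanmedian(w[l==i],0))
    return out
E
python3 - <<'E'
from h import *
from scipy.spatial.transform import Rotation as R
print(R.from_quat(sense()['orientation']).as_matrix().round(3))
a=cams.grab_frame("top");b=cams.grab_frame("scene")
da,db=discs(a),discs(b)
for k in HUE:
    print(k,[ (d[k][0].round(1),d[k][1],d[k][2].round(1)) for d in(da,db) if k in d])
    if k in da and k in db:
        x,e=tri([ray(a,da[k][0]),ray(b,db[k][0])]);print('  tri',x.round(1),round(e,1))
# racks by colour/height
for nm,p in(("top",a),("scene",b)):
    w=cloud(p);hsv=cv2.cvtColor(p["frame"],cv2.COLOR_RGB2HSV)
    inr=(w[...,0]>350)&(w[...,0]<800)
    m=inr&(w[...,2]>28)&(w[...,2]<46)&(w[...,1]>60)&(w[...,1]<450)
    m2=inr&(w[...,2]>28)&(w[...,2]<46)&(w[...,1]<-20)&(w[...,1]>-450)
    for t,mm in(("rack",m),("carrier",m2)):
        P=w[mm]; 
        if len(P)<20: print(nm,t,len(P));continue
        n,l,st,c=cv2.connectedComponentsWithStats(mm.astype(np.uint8),connectivity=8)
        i=1+np.argmax(st[1:,4]);Q=w[l==i][:,:2].astype(np.float32)
        rc=cv2.minAreaRect(Q);print(nm,t,len(Q),rc,cv2.boxPoints(rc).round(1).tolist(),'z',np.median(w[l==i][:,2]))
    m3=inr&(w[...,2]>20)&(w[...,2]<60)&(w[...,1]>-60)&(w[...,1]<90)
    print('mid',w[m3].mean(0).round(1) if m3.any() else 0,m3.sum())
    m4=(w[...,0]>620)&(w[...,0]<900)&(w[...,2]>50)&(w[...,2]<230)&(w[...,1]>-200)&(w[...,1]<100)
    print('pot',np.nanmin(w[m4],0),np.nanmax(w[m4],0),np.nanmedian(w[m4],0))
E
```

```text
[[-0.     0.319 -0.948]
 [ 0.    -0.948 -0.319]
 [-1.    -0.     0.   ]]
green [(array([357.3, 217.6]), np.int32(139), array([554.2, -94.4,  91.3])), (array([325.2, 164.3]), np.int32(113), array([554. , -93.9,  91.7]))]
  tri [553.9 -94.   91.7] 0.3
blue [(array([385., 217.]), np.int32(145), array([ 549.1, -164.6,   91.4])), (array([312.3, 144.2]), np.int32(105), array([ 547.3, -163.9,   91.8]))]
  tri [ 548.1 -164.4   92.1] 0.7
red [(array([411. , 215.5]), np.int32(154), array([ 545.6, -231.8,   91.6])), (array([299.6, 126.7]), np.int32(123), array([ 544. , -231.1,   91.1]))]
  tri [ 545.2 -231.3   92.2] 0.4
yellow [(array([ 74.9, 219.4]), np.int32(2183), array([621.6, 619.9, 100.5])), (array([289.2, 110.1]), np.int32(126), array([ 538.2, -297.4,   91.4]))]
  tri [644.2 245.6 593.6] 141.9
top rack 866 ((543.8810424804688, 222.12396240234375), (278.725341796875, 74.50679779052734), 86.72762298583984) [[498.70001220703125, 85.0999984741211], [573.0999755859375, 80.9000015258789], [589.0, 359.1000061035156], [514.5999755859375, 363.3999938964844]] z 37.41739690990829
top carrier 989 ((
[... 453 characters left out ...]
43.138916015625, 222.129638671875), (280.8287048339844, 77.004150390625), 86.91305541992188) [[497.1000061035156, 84.0], [574.0, 79.80000305175781], [589.0999755859375, 360.29998779296875], [512.2999877929688, 364.3999938964844]] z 36.80121731017681
scene carrier 786 ((548.0166625976562, -196.38182067871094), (306.287109375, 75.55596923828125), 86.16807556152344) [[500.1000061035156, -346.70001220703125], [575.5, -351.70001220703125], [595.9000244140625, -46.099998474121094], [520.5999755859375, -41.099998474121094]] z 37.27542758278929
mid [600.1  -8.   36.2] 660
pot [ 719.81182095 -110.74298093   50.16347889] [785.1842153  -43.85809772 200.30753323] [755.37808614 -77.1034972   84.26743507]
```

Jar discs triangulate to z≈92 mm (expected 90), and the rack rim to z≈37.5 mm (expected 38). The rack and carrier sizes match the text. Green moves first, since it is nearest the rack and no jar then passes over another. I'll go above green and look with the wrist camera.

```bash
python3 -m jog '[0.02,0.03,0,4,0.05,0.065,0,10,0.08,0.105,0,17,0.11,0.145,0,24,0.14,0.185,0,31,0.17,0.225,0,38,0.2,0.265,0,45,0.23,0.305,0,52,0.26,0.345,0,58,0.29,0.385,0,63,0.32,0.42,0,67.4,0.34,0.445,0,67.4]' 0 25 && python3 -m jog '[0.015,0.02,0,0,0.0225,0.029,0,0,0.0225,0.029,0,0,0.0225,0.029,0,0]'
python3 - <<'E'
from h import *
from scipy.spatial.transform import Rotation as R
s=sense();print(s['tcp_pos'],R.from_quat(s['orientation']).as_matrix().round(3)[:2,1],s['q'].round(2),s['time_s'])
p=cams.grab_frame("wrist");cv2.imwrite("pics/w1.png",p["frame"][:,:,::-1])
b=cams.grab_frame("scene")
db=discs(b);dw=discs(p)
for k in HUE:
    print(k,[ (d[k][0].round(1),d[k][1],d[k][2].round(1)) for d in(dw,db) if k in d])
    if k in dw and k in db: print('  tri',tri([ray(p,dw[k][0]),ray(b,db[k][0])]))
print([(t,[(d["score"],d["point"]) for d in cams.look_for(t,p)[:2]]) for t in("green_jar","blue_jar","brass_weight","bench_rack")])
E
```

```text
time_s: 2.2
tcp_pos: [533.2, -121.1, 221.9]
orientation: [0.516, 0.483, -0.516, 0.484]
wrist_force: [0.5, -0.6, 0.5]
gripper_width: 1.0
time_s: 2.6
tcp_pos: [553.4, -95.3, 221.5]
orientation: [-0.517, -0.482, 0.517, -0.482]
wrist_force: [-1.1, 0.0, -0.1]
gripper_width: 1.0
[553.37948512 -95.28846769 221.49786246] [ 0.998 -0.07 ] [-0.29  0.3   1.59 -0.    1.24 -0.22] 2.6
green [(array([320.3, 188.1]), np.int32(764), array([552.7, -92.9,  90.1])), (array([325.4, 164.2]), np.int32(120), array([553. , -93.9,  91.6]))]
  tri (array([553.14228336, -92.85211543,  92.32528775]), np.float64(0.6071806210364911))
blue [(array([319.2, 247. ]), np.int32(631), array([ 546.6, -163. ,   90.1])), (array([312.3, 144.3]), np.int32(104), array([ 547.6, -164.2,   91.5]))]
  tri (array([ 547.16231933, -163.22806447,   91.49231669]), np.float64(0.926993053366828))
red [(array([320.6, 292.4]), np.int32(341), array([ 544.1, -224.5,   90.3])), (array([297.6, 127.1]), np.int32(81), array([ 549.4, -232.9,   91.6]))]
  tri (array([ 545.21443392, -234.13956834,   83.5305396 ]), np.float64(4.70009024387225))
yellow [(array([319.5, 340.7]), np.int32(507), array([ 537.5, -296.4,   90.3])), (array([287.7, 110.7]), np.int32(90), array([ 542.2, -297.5,   91.4]))]
  tri (array([ 536.64942734, -308.5833004 ,   78.70296483]), np.float64(0.7539223025602596))
[('green_jar', [(0.74, [183.2, 319.0])]), ('blue_jar', [(0.84, [237.1, 322.6])]), ('brass_weight', [(0.62, [98.6, 284.6])]), ('bench_rack', [(0.8, [11.1, 292.3])])]
```

View pics/w1.png

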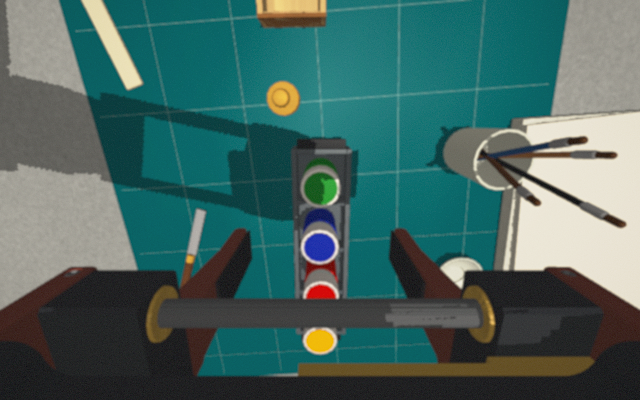

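The wrist view shows the green cap centred between the fingers' lines at (320,188), blue at (320,247), yellow at (320,340), the weight at (283,98) and the rack end at the top. Wrist measurements agree within 2 mm: green is at (553.2,-93). Next I descend and grasp.

```bash
python3 -m jog '[0,0.0015,-0.02,0,0,0.0015,-0.05,0,0,0.0015,-0.08,0,0,0.0015,-0.105,0,0,0.0015,-0.122,0,0,0.0015,-0.132,0,0,0.0015,-0.138,0,0,0.0015,-0.138,0,0,0.0015,-0.138,0]' && python3 -m jog '[0,0,0,0,0,0,0,0,0,0,0,0,0,0,0,0,0,0,0,0,0,0,0,0,0,0,0,0,0,0,0,0,0,0,0,0,0,0,0,0]' 1 25 && python3 -m jog '[0,0,0.006,0,0,0,0.02,0,0,0,0.04,0,0,0,0.055,0,0,0,0.062,0,0,0,0.062,0,0,0,0.062,0]'
python3 - <<'E'
from h import *
for n in("wrist","scene"):
    p=cams.grab_frame(n);cv2.imwrite(f"pics/{n}_2.png",p["frame"][:,:,::-1])
    print({k:(v[2].round(1),v[1]) for k,v in discs(p,zr=(80,170)).items()})
    print(cams.look_for("green_jar",p)[:2])
E
```

```text
time_s: 3.8
tcp_pos: [554.6, -93.4, 84.4]
orientation: [0.517, 0.482, -0.517, 0.483]
wrist_force: [-0.2, -0.6, 1.0]
gripper_width: 1.001
time_s: 4.8
tcp_pos: [554.0, -93.1, 83.6]
orientation: [-0.517, -0.482, 0.517, -0.482]
wrist_force: [0.3, 0.1, 0.8]
gripper_width: 0.49
time_s: 5.5
tcp_pos: [553.5, -93.0, 145.2]
orientation: [-0.517, -0.483, 0.517, -0.482]
wrist_force: [-0.6, -0.8, -1.4]
gripper_width: 0.487
{'green': (array([552.7, -92.5, 151.6]), np.int32(2359)), 'blue': (array([ 546.5, -163.3,   90.1]), np.int32(740)), 'red': (array([ 543.7, -230.2,   90.2]), np.int32(880)), 'yellow': (array([729.7, -86.4, 128.5]), np.int32(1))}
[{'point': [235.1, 319.3], 'score': 0.78}]
{'green': (array([563.5, -77.1,  99.9]), np.int32(185)), 'blue': (array([ 558.1, -166.8,   92.6]), np.int32(46)), 'red': (array([582.7, -86.3, 163.4]), np.int32(15)), 'yellow': (array([ 530.8, -311.7,   91. ]), np.int32(22))}
[{'point': [158.3, 324.9], 'score': 0.72}, {'point': [205.6, 359.2], 'score': 0.18}]
```

View pics/wrist_2.png

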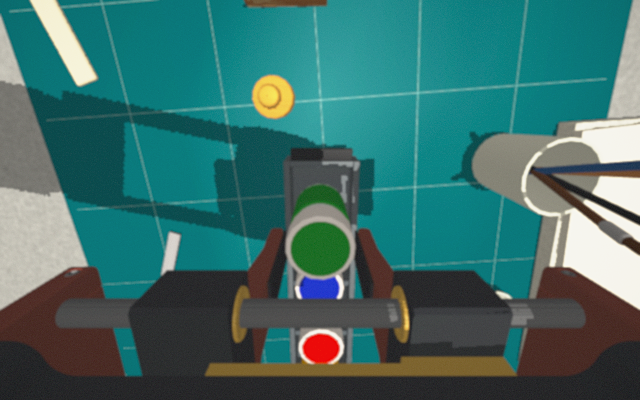

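View pics/scene_2.png

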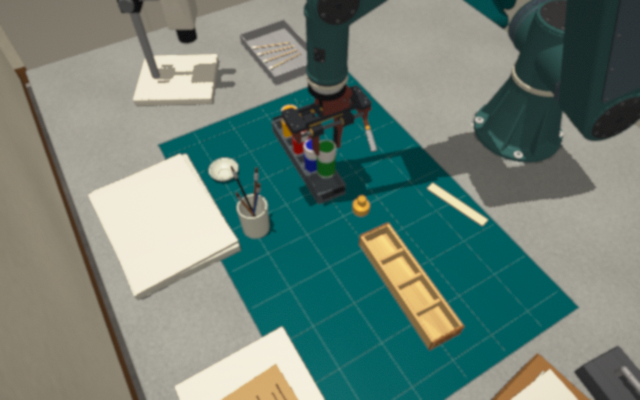

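Green is held, with an opening of 0.49 (≈43 mm). The wrist view shows it upright at (320,245) with its top at z=151.6, so it lifted 61.6 mm. Now I carry it to the leftmost rack compartment.

```bash
python3 -m jog '[0,0.01,0.005,0,0,0.035,0.005,0,-0.001,0.07,0.005,0,-0.001,0.11,0.005,0.8,-0.002,0.15,0.005,0.8,-0.002,0.19,0.005,0.8,-0.002,0.23,0.005,0.8,-0.003,0.27,0.005,0.8,-0.003,0.31,0.005,0.8,-0.004,0.35,0.005,0.8,-0.004,0.38,0.005,0.8,-0.0045,0.4,0.005,0.8]' && python3 -m jog '[0,0.01,0,0,0,0.0165,0,0,0,0.0165,0,0,0,0.0165,0,0]'
python3 - <<'E'
from h import *
print(sense()['tcp_pos'])
p=cams.grab_frame("wrist");cv2.imwrite(f"pics/w3.png",p["frame"][:,:,::-1])
print({k:(v[2].round(1),v[1]) for k,v in discs(p,zr=(80,170)).items()})
b=cams.grab_frame("top")
for q in(p,b):
    w=cloud(q);m=(w[...,2]>28)&(w[...,2]<46)&(w[...,1]>60)&(w[...,1]<450)&(w[...,0]>470)&(w[...,0]<620)
    n,l,st,c=cv2.connectedComponentsWithStats(m.astype(np.uint8),connectivity=8)
    i=1+np.argmax(st[1:,4]);print(w[l==i].min(0).round(1),w[l==i].max(0).round(1),np.median(w[l==i][:,2]),cv2.minAreaRect(w[l==i][:,:2].astype(np.float32)))
w=cloud(p)
# floor of compartment: draw predicted outline of compartment
im=p["frame"][:,:,::-1].copy();t=np.radians(-3.2)
for s in(102,34):
  pts=[]
  for a,c in((-31,-31),(31,-31),(31,31),(-31,31)):
    x=543.5+a*np.cos(t)-(s+c)*np.sin(t);y=222.1+a*np.sin(t)+(s+c)*np.cos(t);pts.append(proj(p,(x,y,38)))
  cv2.polylines(im,[np.array(pts).round().astype(int).reshape(-1,1,2)],True,(255,0,255),1)
cv2.imwrite("pics/w3o.png",im)
E
```

```text
time_s: 6.9
tcp_pos: [548.7, 310.0, 150.7]
orientation: [0.513, 0.487, -0.513, 0.486]
wrist_force: [-0.6, -0.1, -2.0]
gripper_width: 0.485
time_s: 7.3
tcp_pos: [549.4, 322.5, 150.5]
orientation: [-0.514, -0.486, 0.514, -0.486]
wrist_force: [0.2, 0.4, -1.4]
gripper_width: 0.489
[549.35652502 322.50481766 150.51639369]
{'green': (array([548.6, 323.1, 156.9]), np.int32(2357)), 'red': (array([522.9, 335.5, 162.3]), np.int32(135)), 'yellow': (array([568. , 331.6,  88.6]), np.int32(15))}
[508.9 275.9  28. ] [586.9 365.2  40.2] 37.30782515619157 ((547.5978393554688, 320.26715087890625), (86.0018310546875, 74.03531646728516), 86.7667007446289)
[499.   81.7  28.3] [587.2 361.6  43.6] 37.28473982585365 ((543.7324829101562, 221.41421508789062), (276.8447570800781, 74.65057373046875), 86.830322265625)
```

View pics/w3o.png

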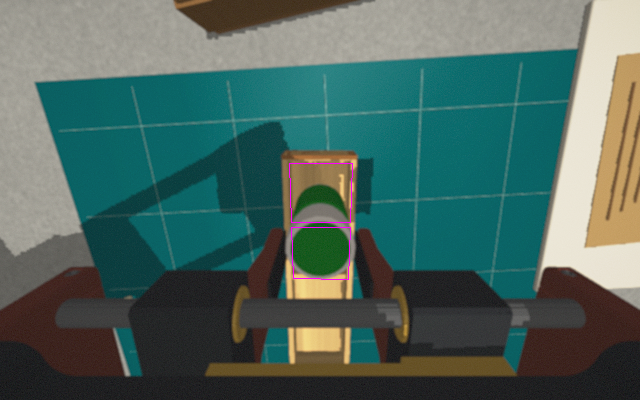

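The predicted compartment outline (magenta) lies on the rack's compartment, and the jar is at (548.6,323.1) against a target of (549.2,323.9). Now I lower it.

```bash
python3 -m jog '[0,0.001,-0.015,0,0,0.001,-0.035,0,0,0.001,-0.05,0,0,0.001,-0.058,0,0,0.001,-0.062,0,0,0.001,-0.064,0,0,0.001,-0.065,0,0,0.001,-0.065,0,0,0.001,-0.065,0]' && python3 -m jog '[0,0,-0.001,0,0,0,-0.002,0,0,0,-0.002,0]' && python3 -m jog '[0,0,-0.0005,0,0,0,-0.001,0,0,0,-0.001,0]'
```

```text
time_s: 8.3
tcp_pos: [549.8, 324.6, 86.2]
orientation: [0.514, 0.486, -0.513, 0.486]
wrist_force: [-0.4, 0.4, -1.0]
gripper_width: 0.489
time_s: 8.6
tcp_pos: [549.5, 324.4, 83.7]
orientation: [0.514, 0.486, -0.514, 0.486]
wrist_force: [0.2, 0.3, -1.8]
gripper_width: 0.487
time_s: 8.9
tcp_pos: [549.6, 324.6, 83.6]
orientation: [0.514, 0.486, -0.514, 0.486]
wrist_force: [-1.5, 0.2, 6.0]
gripper_width: 0.493
```

Contact: the force went from -1.8 to +6 N, so the jar is on the floor. Release and rise.

```bash
python3 -m jog '[0,0,0,0,0,0,0,0,0,0,0,0,0,0,0,0,0,0,0,0,0,0,0,0,0,0,0,0,0,0,0,0]' 0 && python3 -m jog '[0,0,0.01,0,0,0,0.03,0,0,0,0.06,0,0,0,0.08,0,0,0,0.09,0,0,0,0.09,0]' && python3 -m jog '[0,-0.02,0,0,0,-0.06,0,0,0,-0.1,0,0,0,-0.14,0,0,0,-0.18,0,0,0,-0.22,0,0,0,-0.26,0,0,0,-0.3,0,0,0,-0.34,0,0,0,-0.38,0,0,0,-0.42,0,0,0,-0.455,0,-0.8]' && python3 -m jog '[-0.001,-0.02,0,0,-0.001,-0.0315,0,0,-0.001,-0.0315,0,0,-0.001,-0.0315,0,0]'
python3 - <<'E'
from h import *
print(sense()['tcp_pos'])
p=cams.grab_frame("wrist");b=cams.grab_frame("scene")
cv2.imwrite("pics/s4.png",b["frame"][:,:,::-1])
for q in(p,b): print({k:(v[2].round(1),v[1]) for k,v in discs(q).items()})
E
```

```text
time_s: 9.7
tcp_pos: [549.5, 324.4, 82.6]
orientation: [-0.514, -0.486, 0.514, -0.486]
wrist_force: [0.3, -0.2, 0.2]
gripper_width: 1.0
time_s: 10.3
tcp_pos: [550.5, 324.9, 174.6]
orientation: [0.515, 0.486, -0.513, 0.486]
wrist_force: [-0.0, -0.2, 0.1]
gripper_width: 1.0
time_s: 11.5
tcp_pos: [547.3, -133.0, 171.1]
orientation: [-0.517, -0.483, 0.518, -0.481]
wrist_force: [-0.2, 0.6, -0.5]
gripper_width: 1.002
time_s: 11.9
tcp_pos: [547.6, -161.4, 171.9]
orientation: [-0.517, -0.483, 0.517, -0.482]
wrist_force: [-1.0, 1.5, -0.3]
gripper_width: 1.001
[ 547.63361641 -161.43027289  171.94529093]
{'blue': (array([ 546.7, -163.1,   90. ]), np.int32(1069)), 'red': (array([ 543.7, -229.9,   90.2]), np.int32(916)), 'yellow': (array([ 537.1, -305.4,   90.2]), np.int32(313))}
{'green': (array([549.6, 323.8,  91.5]), np.int32(221)), 'blue': (array([ 547.7, -164.7,   91.4]), np.int32(105)), 'red': (array([ 542.2, -228.5,   91.5]), np.int32(101)), 'yellow': (array([ 551.4, -291.5,   91.6]), np.int32(12))}
```

View pics/s4.png

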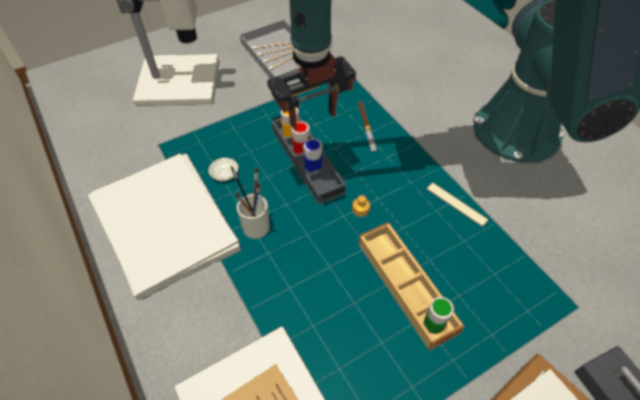

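The scene view shows green upright in the leftmost compartment at (440,310). Blue is at (547,-163.3). Grasp blue.

```bash
python3 -m jog '[-0.001,-0.001,-0.015,0,-0.001,-0.001,-0.04,0,-0.001,-0.001,-0.06,0,-0.001,-0.001,-0.075,0,-0.001,-0.001,-0.084,0,-0.001,-0.001,-0.089,0,-0.001,-0.001,-0.089,0,-0.001,-0.001,-0.089,0]' && python3 -m jog '[0,0,0,0,0,0,0,0,0,0,0,0,0,0,0,0,0,0,0,0,0,0,0,0,0,0,0,0,0,0,0,0,0,0,0,0,0,0,0,0]' 1 25 && python3 -m jog '[0,0,0.006,0,0,0,0.02,0,0,0,0.04,0,0,0,0.058,0,0,0,0.067,0,0,0,0.067,0,0,0,0.067,0]' && python3 -m jog '[0,0.01,0,0,0,0.035,0,0,0,0.07,0,0,-0.001,0.11,0,0.8,-0.001,0.15,0,0.8,-0.001,0.19,0,0.8,-0.002,0.23,0,0.8,-0.002,0.27,0,0.8,-0.002,0.31,0,0.8,-0.002,0.35,0,0.8,-0.002,0.38,0,0.8,-0.002,0.4,0,0.8]' && python3 -m jog '[0,0.012,0,0,0,0.019,0,0,0,0.019,0,0,0,0.019,0,0]'
python3 - <<'E'
from h import *
print(sense()['tcp_pos'])
p=cams.grab_frame("wrist");cv2.imwrite("pics/w5.png",p["frame"][:,:,::-1])
print({k:(v[2].round(1),v[1]) for k,v in discs(p,zr=(80,170)).items()})
E
```

```text
time_s: 12.8
tcp_pos: [548.0, -163.0, 84.2]
orientation: [0.517, 0.482, -0.517, 0.483]
wrist_force: [0.0, 0.0, 0.4]
gripper_width: 0.999
time_s: 13.8
tcp_pos: [547.5, -163.1, 83.6]
orientation: [-0.517, -0.482, 0.517, -0.482]
wrist_force: [0.2, -0.2, 0.6]
gripper_width: 0.493
time_s: 14.5
tcp_pos: [547.1, -162.9, 150.2]
orientation: [-0.517, -0.482, 0.517, -0.482]
wrist_force: [-0.1, 0.2, -2.2]
gripper_width: 0.489
time_s: 15.7
tcp_pos: [544.0, 239.7, 149.5]
orientation: [-0.513, -0.487, 0.514, -0.486]
wrist_force: [-0.8, -0.3, -1.6]
gripper_width: 0.488
time_s: 16.1
tcp_pos: [545.3, 255.1, 150.4]
orientation: [-0.513, -0.486, 0.514, -0.486]
wrist_force: [0.4, 0.1, -3.0]
gripper_width: 0.488
[545.26754497 255.10050979 150.35227056]
{'green': (array([548.3, 324.6,  89.9]), np.int32(1683)), 'blue': (array([544.5, 255.5, 156.8]), np.int32(2371)), 'red': (array([518.9, 268. , 162.5]), np.int32(131)), 'yellow': (array([522.9, 249.1, 159.3]), np.int32(8))}
```

View pics/w5.png

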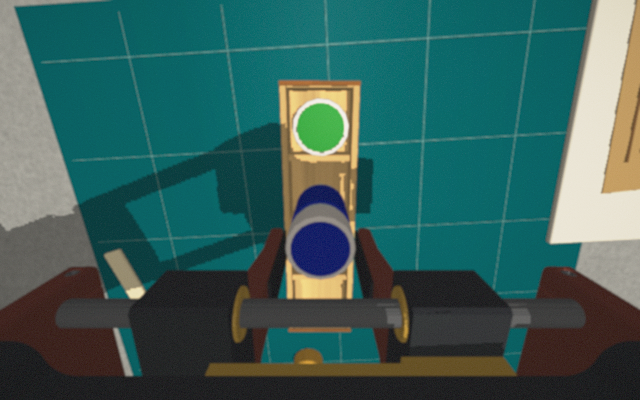

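Green stands upright and central in its compartment at (320,127), with its top at z=89.9. Blue hovers on target at (544.5,255.5). Lower, release and go back to red.

```bash
python3 -m jog '[0,0,-0.015,0,0,0,-0.035,0,0,0,-0.05,0,0,0,-0.058,0,0,0,-0.062,0,0,0,-0.064,0,0,0,-0.065,0,0,0,-0.066,0,0,0,-0.067,0,0,0,-0.0675,0,0,0,-0.068,0,0,0,-0.068,0]'
```

```text
time_s: 17.35
tcp_pos: [545.9, 256.1, 83.6]
orientation: [0.514, 0.486, -0.513, 0.486]
wrist_force: [-0.7, -0.4, 4.5]
gripper_width: 0.49
```

```bash
python3 -m jog '[0,0,0,0,0,0,0,0,0,0,0,0,0,0,0,0,0,0,0,0,0,0,0,0,0,0,0,0,0,0,0,0]' 0 && python3 -m jog '[0,0,0.01,0,0,0,0.03,0,0,0,0.06,0,0,0,0.08,0,0,0,0.09,0,0,0,0.09,0]' && python3 -m jog '[0,-0.02,0,0,0,-0.06,0,0,0,-0.1,0,0,0,-0.14,0,0,0,-0.18,0,0,0,-0.22,0,0,0,-0.26,0,0,0,-0.3,0,0,0,-0.34,0,0,0,-0.38,0,0,0,-0.42,0,0,0,-0.455,0,-0.8]' && python3 -m jog '[-0.0015,-0.02,0,0,-0.0015,-0.031,0,0,-0.0015,-0.031,0,0,-0.0015,-0.031,0,0]'
python3 - <<'E'
from h import *
print(sense()['tcp_pos'])
p=cams.grab_frame("wrist");b=cams.grab_frame("scene")
cv2.imwrite("pics/s6.png",b["frame"][:,:,::-1])
for q in(p,b): print({k:(v[2].round(1),v[1]) for k,v in discs(q).items()})
E
```

```text
time_s: 18.15
tcp_pos: [545.5, 255.9, 82.6]
orientation: [-0.514, -0.486, 0.514, -0.486]
wrist_force: [-0.2, -0.2, 0.1]
gripper_width: 0.994
time_s: 18.75
tcp_pos: [546.6, 256.3, 174.5]
orientation: [0.515, 0.485, -0.513, 0.486]
wrist_force: [0.6, 0.1, 0.5]
gripper_width: 1.002
time_s: 19.95
tcp_pos: [544.4, -200.8, 171.3]
orientation: [-0.517, -0.483, 0.518, -0.481]
wrist_force: [0.2, 0.4, -0.0]
gripper_width: 0.999
time_s: 20.35
tcp_pos: [543.5, -229.0, 172.0]
orientation: [-0.517, -0.483, 0.517, -0.482]
wrist_force: [-0.5, -0.1, -0.2]
gripper_width: 1.001
[ 543.53756326 -229.04991828  171.96804307]
{'red': (array([ 543.6, -230.2,   90. ]), np.int32(1153)), 'yellow': (array([ 537.7, -296.2,   90.1]), np.int32(948))}
{'green': (array([549.4, 323.7,  91.6]), np.int32(221)), 'blue': (array([545.9, 255.3,  91.6]), np.int32(192)), 'red': (array([ 545.3, -230.8,   91.4]), np.int32(116)), 'yellow': (array([ 537.6, -296.5,   91.7]), np.int32(126))}
```

View pics/s6.png

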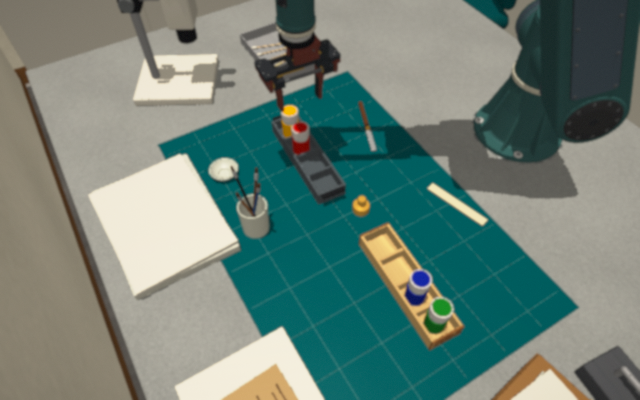

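Green and blue stand in the rack at (440,312) and (419,285). Red is directly under the gripper. Grasp and carry red.

```bash
python3 -m jog '[0,0,-0.015,0,0,0,-0.04,0,0,0,-0.06,0,0,0,-0.075,0,0,0,-0.084,0,0,0,-0.089,0,0,0,-0.089,0,0,0,-0.089,0]' && python3 -m jog '[0,0,0,0,0,0,0,0,0,0,0,0,0,0,0,0,0,0,0,0,0,0,0,0,0,0,0,0,0,0,0,0,0,0,0,0,0,0,0,0]' 1 25 && python3 -m jog '[0,0,0.006,0,0,0,0.02,0,0,0,0.04,0,0,0,0.058,0,0,0,0.067,0,0,0,0.067,0,0,0,0.067,0]' && python3 -m jog '[0,0.01,0,0,0,0.035,0,0,0,0.07,0,0,-0.001,0.11,0,0.8,-0.001,0.15,0,0.8,-0.001,0.19,0,0.8,-0.002,0.23,0,0.8,-0.002,0.27,0,0.8,-0.002,0.31,0,0.8,-0.002,0.35,0,0.8,-0.002,0.38,0,0.8,-0.002,0.4,0,0.8]' && python3 -m jog '[0,0.012,0,0,0,0.0185,0,0,0,0.0185,0,0,0,0.0185,0,0]'
python3 - <<'E'
from h import *
print(sense()['tcp_pos'])
p=cams.grab_frame("wrist");cv2.imwrite("pics/w7.png",p["frame"][:,:,::-1])
print({k:(v[2].round(1),v[1]) for k,v in discs(p,zr=(80,170)).items()})
E
```

```text
time_s: 21.25
tcp_pos: [544.5, -230.1, 84.3]
orientation: [0.517, 0.482, -0.517, 0.483]
wrist_force: [-0.1, -0.2, 0.1]
gripper_width: 1.001
time_s: 22.25
tcp_pos: [544.0, -230.1, 83.6]
orientation: [-0.517, -0.482, 0.517, -0.482]
wrist_force: [-0.0, 0.1, 1.2]
gripper_width: 0.488
time_s: 22.95
tcp_pos: [543.7, -230.0, 150.6]
orientation: [-0.517, -0.482, 0.517, -0.482]
wrist_force: [0.0, 0.1, -1.6]
gripper_width: 0.487
time_s: 24.15
tcp_pos: [540.4, 172.7, 149.6]
orientation: [-0.513, -0.487, 0.514, -0.486]
wrist_force: [-0.5, -1.9, -1.0]
gripper_width: 0.488
time_s: 24.55
tcp_pos: [541.8, 187.6, 150.4]
orientation: [-0.514, -0.486, 0.514, -0.486]
wrist_force: [0.5, 0.3, -0.7]
gripper_width: 0.487
[541.79951093 187.64384519 150.38982642]
{'green': (array([548.3, 324.7,  89.8]), np.int32(2257)), 'blue': (array([545., 256.,  90.]), np.int32(1683)), 'red': (array([541. , 188. , 156.8]), np.int32(2480)), 'yellow': (array([519.4, 181.7, 161.2]), np.int32(9))}
```

View pics/w7.png

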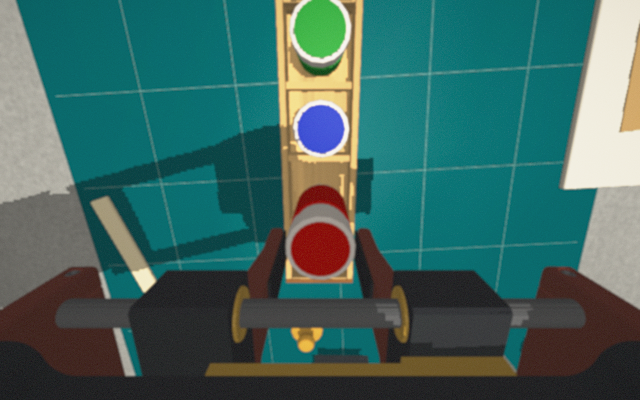

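Green at (320,30) and blue at (320,128) stand upright, centred in their compartments. Red hovers on target at (541,188). Lower it.

```bash
python3 -m jog '[0,0,-0.015,0,0,0,-0.035,0,0,0,-0.05,0,0,0,-0.058,0,0,0,-0.062,0,0,0,-0.064,0,0,0,-0.065,0,0,0,-0.066,0,0,0,-0.067,0,0,0,-0.0675,0,0,0,-0.068,0,0,0,-0.068,0]'
```

```text
time_s: 25.8
tcp_pos: [542.5, 188.6, 83.6]
orientation: [0.514, 0.486, -0.513, 0.486]
wrist_force: [-1.3, 0.3, 4.6]
gripper_width: 0.493
```

```bash
python3 -m jog '[0,0,0,0,0,0,0,0,0,0,0,0,0,0,0,0,0,0,0,0,0,0,0,0,0,0,0,0,0,0,0,0]' 0 && python3 -m jog '[0,0,0.01,0,0,0,0.03,0,0,0,0.06,0,0,0,0.08,0,0,0,0.09,0,0,0,0.09,0]' && python3 -m jog '[0,-0.02,0,0,0,-0.06,0,0,0,-0.1,0,0,0,-0.14,0,0,0,-0.18,0,0,0,-0.22,0,0,0,-0.26,0,0,-0.001,-0.3,0,0,-0.002,-0.34,0,0,-0.003,-0.38,0,0,-0.004,-0.42,0,0,-0.004,-0.455,0,-0.8]' && python3 -m jog '[0,-0.02,0,0,0,-0.03,0,0,0,-0.03,0,0,0,-0.03,0,0]'
python3 - <<'E'
from h import *
print(sense()['tcp_pos'])
p=cams.grab_frame("wrist");b=cams.grab_frame("scene")
cv2.imwrite("pics/s8.png",b["frame"][:,:,::-1])
for q in(p,b): print({k:(v[2].round(1),v[1]) for k,v in discs(q).items()})
E
```

```text
time_s: 26.6
tcp_pos: [542.0, 188.4, 82.6]
orientation: [-0.514, -0.486, 0.514, -0.486]
wrist_force: [0.1, 1.2, 0.0]
gripper_width: 1.0
time_s: 27.2
tcp_pos: [543.1, 188.7, 174.5]
orientation: [0.515, 0.485, -0.513, 0.486]
wrist_force: [0.5, -0.1, -0.5]
gripper_width: 0.998
time_s: 28.4
tcp_pos: [536.8, -268.2, 171.2]
orientation: [-0.517, -0.483, 0.518, -0.481]
wrist_force: [-0.0, -0.1, 0.3]
gripper_width: 0.999
time_s: 28.8
tcp_pos: [537.7, -295.1, 172.2]
orientation: [0.517, 0.483, -0.517, 0.482]
wrist_force: [-0.0, -0.3, -0.9]
gripper_width: 1.0
[ 537.70937292 -295.09623089  172.19045451]
{'yellow': (array([ 537.8, -296.4,   90.1]), np.int32(1180))}
{'green': (array([548.8, 323.8,  91.4]), np.int32(218)), 'blue': (array([545.9, 255. ,  91.8]), np.int32(191)), 'red': (array([542.3, 187.2,  91.4]), np.int32(210)), 'yellow': (array([ 538.9, -296.4,   91.4]), np.int32(116))}
```

View pics/s8.png

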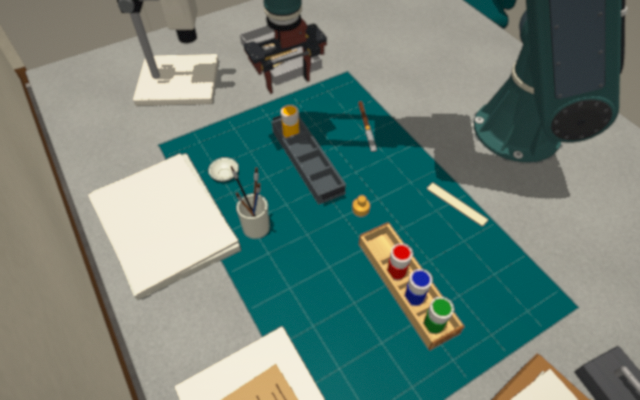

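Three jars stand in the rack at (440,312), (419,285) and (400,258), and yellow is under the gripper. Grasp and carry yellow.

```bash
python3 -m jog '[0,0,-0.015,0,0,0,-0.04,0,0,0,-0.06,0,0,0,-0.075,0,0,0,-0.084,0,0,0,-0.089,0,0,0,-0.089,0,0,0,-0.089,0]' && python3 -m jog '[0,0,0,0,0,0,0,0,0,0,0,0,0,0,0,0,0,0,0,0,0,0,0,0,0,0,0,0,0,0,0,0,0,0,0,0,0,0,0,0]' 1 25 && python3 -m jog '[0,0,0.006,0,0,0,0.02,0,0,0,0.04,0,0,0,0.058,0,0,0,0.067,0,0,0,0.067,0,0,0,0.067,0]' && python3 -m jog '[0,0.01,0,0,0,0.035,0,0,0,0.07,0,0,0,0.11,0,0.8,0,0.15,0,0.8,0,0.19,0,0.8,0,0.23,0,0.8,0,0.27,0,0.8,0,0.31,0,0.8,0,0.35,0,0.8,0,0.38,0,0.8,0,0.4,0,0.8]' && python3 -m jog '[0,0.01,0,0,0,0.017,0,0,0,0.017,0,0,0,0.017,0,0]'
python3 - <<'E'
from h import *
print(sense()['tcp_pos'])
p=cams.grab_frame("wrist");cv2.imwrite("pics/w9.png",p["frame"][:,:,::-1])
print({k:(v[2].round(1),v[1]) for k,v in discs(p,zr=(80,158)).items()})
E
```

```text
time_s: 29.7
tcp_pos: [538.4, -296.7, 84.3]
orientation: [0.517, 0.482, -0.517, 0.483]
wrist_force: [-0.4, -0.4, 0.2]
gripper_width: 1.0
time_s: 30.7
tcp_pos: [538.0, -296.7, 83.7]
orientation: [-0.517, -0.482, 0.517, -0.482]
wrist_force: [0.5, 0.1, 0.4]
gripper_width: 0.489
time_s: 31.4
tcp_pos: [537.7, -296.4, 150.6]
orientation: [-0.517, -0.482, 0.517, -0.482]
wrist_force: [-0.7, -0.5, -2.2]
gripper_width: 0.492
time_s: 32.6
tcp_pos: [536.4, 106.2, 149.7]
orientation: [-0.513, -0.487, 0.514, -0.486]
wrist_force: [-0.2, -1.0, -2.8]
gripper_width: 0.486
time_s: 33.0
tcp_pos: [537.9, 119.7, 150.4]
orientation: [-0.514, -0.486, 0.514, -0.486]
wrist_force: [-0.5, -1.0, -1.3]
gripper_width: 0.493
[537.86103368 119.68064179 150.44445332]
{'blue': (array([545.1, 256.1,  89.8]), np.int32(2280)), 'red': (array([541.8, 188.4,  90. ]), np.int32(1729)), 'yellow': (array([536.8, 120.2, 156.9]), np.int32(2467))}
```

View pics/w9.png

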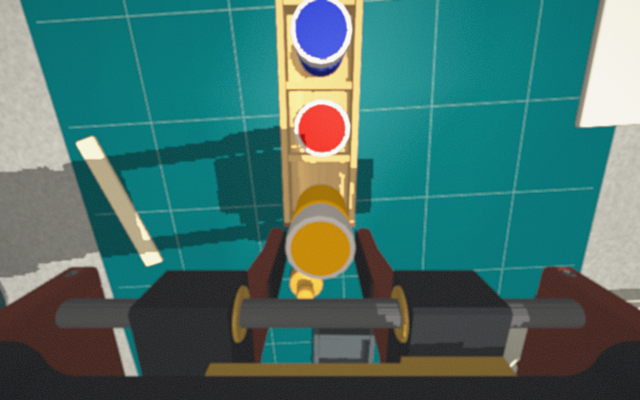

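Blue and red stand centred. Yellow hovers at (536.8,120.2) against a target of (537.8,120.3). Lower it.

```bash
python3 -m jog '[0,0,-0.015,0,0,0,-0.035,0,0,0,-0.05,0,0,0,-0.058,0,0,0,-0.062,0,0,0,-0.064,0,0,0,-0.065,0,0,0,-0.066,0,0,0,-0.067,0,0,0,-0.0675,0,0,0,-0.068,0,0,0,-0.068,0]'
```

```text
time_s: 34.25
tcp_pos: [538.5, 120.5, 83.5]
orientation: [0.514, 0.486, -0.513, 0.486]
wrist_force: [-0.3, -0.2, 5.3]
gripper_width: 0.492
```

```bash
python3 -m jog '[0,0,0,0,0,0,0,0,0,0,0,0,0,0,0,0,0,0,0,0,0,0,0,0,0,0,0,0,0,0,0,0]' 0 && python3 -m jog '[0,0,0.01,0,0,0,0.03,0,0,0,0.06,0,0,0,0.09,0,0,0,0.12,0,0,0,0.14,0,0,-0.03,0.14,0,0,-0.07,0.14,0,0,-0.11,0.14,0,0,-0.15,0.14,0,0,-0.17,0.14,0,0,-0.17,0.14,0]'  && python3 -m jog '[0,0,0,0,0,0,0,0]'
python3 - <<'E'
from h import *
t=np.radians(-3.2)
for n in("top","scene"):
    p=cams.grab_frame(n);cv2.imwrite(f"pics/{n}_10.png",p["frame"][:,:,::-1])
    w=cloud(p)
    D=discs(p)
    for k,s in zip(('green','blue','red','yellow'),(102,34,-34,-102)):
        if k in D:
            q=D[k][2];d=q[:2]-[543.5,222.1];c,sn=np.cos(t),np.sin(t)
            print(n,k,q.round(1),D[k][1],'offset in compartment',round(c*d[0]+sn*d[1],1),round(-sn*d[0]+c*d[1]-s,1))
    m=(w[...,2]>20)&(w[...,2]<60)&(w[...,1]>-30)&(w[...,1]<60)&(w[...,0]>480)&(w[...,0]<600)
    m4=(w[...,0]>680)&(w[...,0]<850)&(w[...,2]>50)&(w[...,2]<230)&(w[...,1]>-200)&(w[...,1]<20)
    print('weight',w[m].mean(0).round(1),m.sum(),'pot',np.nanmedian(w[m4],0).round(1))
    for k in("brass_weight","pot"): print(k,cams.look_for(k,p)[:1])
print(sense()['wrist_force'],sense()['time_s'])
E
```

```text
time_s: 35.05
tcp_pos: [537.9, 120.4, 82.6]
orientation: [-0.514, -0.486, 0.514, -0.486]
wrist_force: [0.4, 0.4, -0.5]
gripper_width: 1.0
time_s: 36.25
tcp_pos: [538.1, -52.2, 223.4]
orientation: [-0.515, -0.485, 0.515, -0.486]
wrist_force: [0.1, 1.1, -0.4]
gripper_width: 1.0
time_s: 36.45
tcp_pos: [537.9, -48.6, 222.9]
orientation: [0.514, 0.486, -0.513, 0.486]
wrist_force: [0.4, -0.1, -0.8]
gripper_width: 1.0
top green [550.5 322.9  91. ] 148 offset in compartment 1.4 -1.0
top blue [546.9 254.5  91.3] 151 offset in compartment 1.6 -1.4
top red [544.1 186.5  91.2] 158 offset in compartment 2.6 -1.5
top yellow [621.2 619.4 100.4] 2193 offset in compartment 55.4 503.1
weight [5.136e+02 5.000e-01 3.160e+01] 141 pot [769.3 -97.2 163.2]
brass_weight [{'point': [239.2, 318.9], 'score': 0.56}]
pot [{'point': [126.6, 349.7], 'score': 0.55}]
scene green [549.4 323.9  91.6] 221 offset in compartment 0.2 -0.0
scene blue [545.7 255.3  91.6] 192 offset in compartment 0.3 -0.7
scene red [542.9 187.4  91.6] 211 offset in compartment 1.4 -0.7
scene yellow [538.5 119.8  91.8] 202 offset in compartment 0.7 -0.4
weight [518.    7.8  31.2] 199 pot [755.2 -76.3  84.2]
brass_weight [{'point': [202.4, 360.6], 'score': 0.56}]
pot [{'point': [211.0, 251.8], 'score': 0.91}]
[-0.02422374  0.33411045 -0.7645696 ] 36.75
```

View pics/top_10.png

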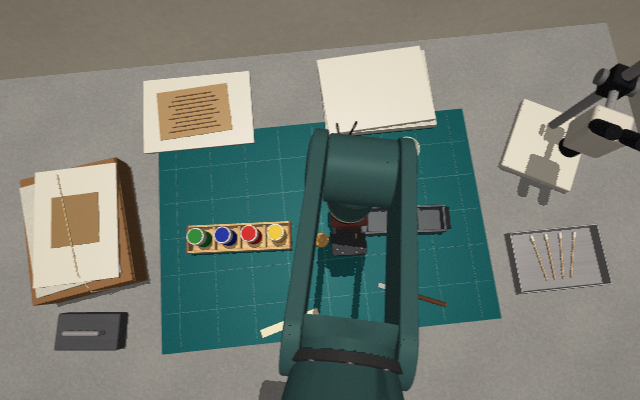

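View pics/scene_10.png

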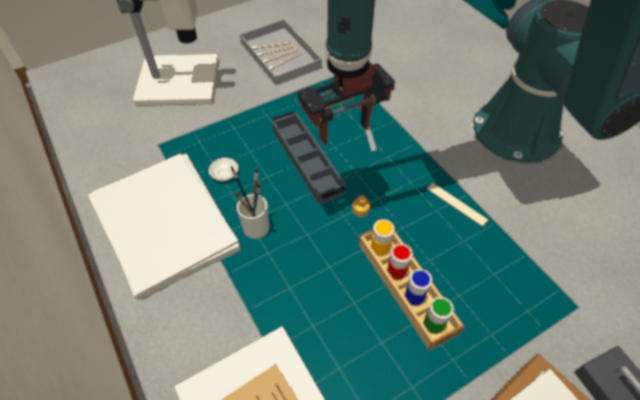

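Both views show all four jars upright in order green, blue, red, yellow. The weight (scene 361,206) and pot (252,211) are at their starting pixels, and the gripper is clear.

```bash
python3 -c "
from plant import r
print(r.job_done())"
```

```text
the job is handed in; nothing more can be done
None
```

All four jars are in the wooden rack, left to right green, blue, red, yellow, as they stood in the carrier. I moved them nearest first so that no jar passed over another. Each was lowered until the wrist force showed about 5 N of floor contact before I let go. The job took about 37 s of the 102 s allowed.

**Jars:** In the scene view all four stand upright, within 1.5 mm of their compartment centres, with tops at z ≈ 91.5 mm (90 expected; that camera reads about 1.5 mm high). The top view showed the same order and put green, blue and red within 3 mm of centre. Its colour search for yellow locked onto something else on the bench, so I checked yellow's position in the scene view only.

**Weight and pot:** The weight and pot were within 3 pixels of their starting places in the scene view. In the top view the weight was unmoved, but the arm partly hid the pot, so that reading for the pot is not usable. The gripper was clear of everything when I handed in.

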